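# Set up the banding jig for the hexagonal pot

### The job

Set up the jig for the small six-sided pot, in this order: stand the pot upright in the middle of the jig's round steel pad and let go; swing the keeper bar fully shut in front of it, past its sprung ball, until it is home in its detent; turn the knob on the sloping console bit by bit until the moving pointer is in line with the brass index tab, and let go of the knob; and finally push the lock lever all the way over, away from the robot. Leave the index tab where it is set and do not disturb the square and the round pot.

Things in the scene. Friction and masses are not known exactly. Their poses are not given: they have to be found in the camera images.
- jig: the grey jig's base plate, fixed to the table, 190 (x) x 360 (y) x 12 mm thick; origin at the centre of its underside, its front edge (-x) towards the robot. In its frame: pad centre (0, 85), keeper post (-42, 150), console centre (0, -45), lock lever pivot (0, -150) mm. The console's back edge is 82 mm above the table. It stands anywhere within about 80 mm and is turned up to 0.18 rad.
- hexpot: the pot to load: loose, terracotta, a straight six-sided open pot 52 mm across its flats (60 over corners), 48 mm tall, walls 4.5 mm, 80 to 170 g; origin at the centre of its underside, z up. Flats face its own x axis (0 degrees) and every 60 degrees from it. It stands upright on the table in one of three places, two on the left and one on the right of the jig, at any yaw.
- squarepot: another small terracotta pot, square, 52 mm across, 44 mm tall, loose, origin under its centre; leave it where it is
- roundpot: another small terracotta pot, round, 58 mm across the rim, 46 mm tall, loose, origin under its centre; leave it where it is
- pad_center (a point): centre of the top of the round steel pad (72 mm across, a dark ring 60 mm across engraved on it) on which the pot has to stand; 20 mm above the table; axes as the jig's
- keeper_hinge (a point): on the vertical hinge axis of the steel keeper bar at the height of the bar's underside (36 mm above the table), turns with the bar: its -y axis points along the bar towards the peg
- keeper_peg (a point): centre of the top of the upright black peg (12 mm diameter, 38 mm tall, standing on the bar, so from 46 to 84 mm above the table), 115 mm from the hinge axis; pinch or push it to swing the bar
- keeper (a joint): angle of the keeper bar, rad: 0 = shut (against its stop, bar along the jig's -y in front of the pad, 42 mm from the pad's centre), grows as the bar swings open towards the robot (clockwise seen from above); starts 0.9 to 1.35, stays where left. The bar is 10 x 10 mm. About 0.12 rad before shut a lug under it rides over a sprung brass ball (a few N at the peg), which then keeps it shut.
- knob_grip (a point): point on the knob's axis at the height to grip it, 37 mm above the sloping console's face. The knob is a black bar 40 mm long, 14 mm thick, its top 7 mm and its foot 25 mm from this point, on a round disc of 42 mm diameter that turns on a fixed plate of 66 mm diameter, 6 mm thick. The knob's axis is the z axis here (out of the console's face, leaning 0.5 rad from vertical towards the jig's front); the x axis lies along the bar and turns with the knob
- knob (a joint): knob angle, rad, 0 to 5 between stops, grows clockwise as seen looking onto the console; stays where it is left (friction 0.05 Nm). At 0 the bar points up the slope. Each rad moves the pointer 12 mm to the right (the jig's -y)
- pointer_tip (a point): tip of the steel pointer, a 4 mm wide needle that slides left and right in a slot in the upper half of the console and points up the slope; y axis along its travel (left). It always begins to the left of the index tab by 12 to 37 mm, so the knob has to go clockwise
- index_tip (a point): tip of the brass index tab, a 14 mm wide tab on the rail at the console's upper edge with a 4 mm wide needle pointing down the slope towards the pointer's path; stiff, already set; axes as the pointer's. Pointer and tab are in line when both tips have the same y in this frame (the two tips then meet end to end)
- lock_tip (a point): centre of the black ball (26 mm diameter) at the end of the lock lever, 80 mm from its pivot, which is 34 mm above the table; the ball is 104 to 114 mm above the table through its swing, on a 10 mm rod
- lock (a joint): angle of the lock lever, rad: 0 = leaning 0.5 rad towards the robot, 1.0 = leaning 0.5 rad away from it (jig's +x), where a stop ends it; stays where left, moves with about 1 N at the ball; starts between 0 and 0.2

How it is judged:
By the outcome, as a careful person would: the job done as asked, in the order asked, and still so for the second after the job is handed in, with the robot touching nothing.
It also fails if it takes over 72 s, if anything falls off the work surface, if the arm or the gripper's body presses on something with over 40 N, if the wrist force passes 120 N, or if a joint passes its speed limit or range.

### The arm

A 6-joint arm with a two-finger parallel gripper is mounted at the origin on the work surface. World frame = base frame: x ahead of the robot, y to its left, z up, the work surface at z = 0. Lengths are in mm, angles in rad, forces in N, time in s.
With the tool pointing down it reaches from about 350 to 975 mm from the base axis. Payload 4.9 kg.
Tool frame: the origin (TCP) lies midway between the tips of the shut fingers; the grasp point (between the pads) lies 19 mm behind it; z points along the fingers, y is the direction in which the jaws open and shut (so a half turn about z gives the same grasp; the last joint's range is limited). The gripper opens to 85 mm and grips with 20 to 120 N. Pads are 22 mm wide; open, the fingers measure 114 mm over their backs; the gripper's body (76 mm by 85 mm) begins 54 mm behind the grasp point. The pads swing forward as they close: fully open they stand 13 mm farther back than shut.
Start: joints at [-0.119, 0.053, 1.613, -0, 1.476, -0.119], TCP at [624.981, 0.003, 231.304] pointing down, gripper open.
Joint ranges: [-3.01, 3.01], [-1.01, 2.22], [0.06, 2.58], [-1.02, 4.17], [0.09, 2.62], [-3.14, 3.14]. Speed limits (rad/s): [2.57, 2.57, 3.14, 3.14, 3.14, 3.14].

### API

Orientations are given as a rotation vector (axis times angle).
In Python, from station import r, telemetry, vision gives the robot as it stands. Calls block until the motion is done:
- r.goto(position, orientation): joint-space move of the TCP to a pose.
- r.move_straight(position, frame=None, vel=150, max_force=None): straight line of the TCP; frame=None keeps the orientation; vel is the mean speed in mm/s. With max_force (N) it stops when the force on the tool has changed by that much, and returns True; else False.
- r.move_j(angles): joint-space move.
- r.command_gripper(opening, f_grip=None): finger opening in mm; f_grip is the grip in N (None keeps the last); returns when the fingers have stopped.
- r.pause(seconds).
- r.solve_ik(position, orientation): joint angles nearest the present ones, or None.
- telemetry.state(): the state.
- vision.capture(name): name is "scene" or "side" or "wrist"; returns a dict with "frame" (480x640x3 uint8, blue, green, red), "intrinsics" (3x3 intrinsics, pixels), "k1" (the pictures are not rectified: a ray, as slopes to the right and down, at radius r is drawn at 1 + k1 r^2 times it, then the intrinsics apply), "cam_to_world" (4x4, takes a point from camera to world coordinates); the wrist camera has in their place "tool_from_camera" (4x4, takes a point from camera to tool coordinates, whose origin is the TCP and whose axes are the flange's). Camera axes: x right, y down, z forward; pixel columns grow to the right and rows downward; lengths in mm; the calibration is good to about 2 mm. A picture is of the moment at which its call begins: read the wrist's pose just before it. There is no depth.
A pose or a line that the arm cannot do raises r.PlanningError and nothing moves.
- r.close_job(): hands the job in, once; it reports no verdict.
Trained networks look in the newest picture that a camera, given by its name, has taken for a name from the list of things; names that differ only in an ending like _2 or _b are one class to them, and where a whole thing is asked for, a point or a joint stands for the part that bears it (a point fixed in the world has none). Each returns a list of dicts, best first, with "score" (0 to 1); they miss things now and then, are a little off and sometimes report something else, mostly with a low value. They report only what shows in the picture. A call takes as long as a camera call.
- vision.masks_of(query, camera): "region" (480x640 bool, what is visible of it) and "bbox" ([left, top, right, bottom] in pixels, round what is visible of it).
- vision.tip_of(query, camera): "uv" ([column, row] in pixels: a listed point, or the origin of a listed thing).
The state is a dict: "time_s": time; "joints": joint angles; "qd": joint speeds; "tau": joint torques, N m; "tool_pos": TCP position; "ee_rot": TCP orientation; "ft_force": force on the tool from outside, world axes, zero at the start; "moment": the same for the moment, N m; "finger_gap": finger opening in mm.
Only numpy, scipy, OpenCV 4.12 (cv2) and the standard library are available. Lean on these libraries where they do the work, as an engineer would, in place of code of your own. Each camera call takes 0.05 s, during which the arm holds its last target.

## Working session

There is one attempt and no reset: what is moved stays moved. The work goes in short steps, each a Python script; the robot and the scene stay as the last script left them, time stands still between calls to the robot, and variables do not carry over. Pictures are saved under pics/ and viewed, and the job is handed in when it is done.

```bash
ls; mkdir -p pics; cat > h.py <<'E'
import numpy as np, cv2
from scipy.spatial.transform import Rotation as R
from station import r, telemetry, vision
def cam(c):
    K=np.array(c["intrinsics"],float);k1=float(c["k1"])
    if "cam_to_world" in c: T=np.array(c["cam_to_world"],float)
    else:
        s=c["_state"];W=np.eye(4);W[:3,:3]=R.from_rotvec(s["ee_rot"]).as_matrix();W[:3,3]=s["tool_pos"]
        T=W@np.array(c["tool_from_camera"],float)
    return K,k1,T
def cap(n):
    s=telemetry.state();c=vision.capture(n);c=dict(c);c["_state"]=s;return c
def ray(c,uv):
    K,k1,T=cam(c)
    p=cv2.undistortPoints(np.array([[uv]],float),K,np.array([k1,0,0,0,0.]))[0,0]
    d=T[:3,:3]@np.array([p[0],p[1],1.]);return T[:3,3],d/np.linalg.norm(d)
def atz(c,uv,z):
    o,d=ray(c,uv);return o+d*(z-o[2])/d[2]
def proj(c,P):
    K,k1,T=cam(c);Ti=np.linalg.inv(T)
    P=np.atleast_2d(np.array(P,float))
    q,_=cv2.projectPoints(P@Ti[:3,:3].T+Ti[:3,3],np.zeros(3),np.zeros(3),K,np.array([k1,0,0,0,0.]))
    return q[:,0]
def tri(obs):
    A=np.zeros((3,3));b=np.zeros(3)
    for c,uv in obs:
        o,d=ray(c,uv);M=np.eye(3)-np.outer(d,d);A+=M;b+=M@o
    x=np.linalg.solve(A,b);res=[float(np.linalg.norm((np.eye(3)-np.outer(d,d))@(x-o))) for o,d in [ray(c,uv) for c,uv in obs]]
    return x,res
E
cat > a.py <<'E'
from h import *
print(telemetry.state()["time_s"])
for n in ["scene","side","wrist"]:
    c=cap(n);cv2.imwrite(f"pics/{n}0.png",c["frame"]);K,k1,T=cam(c);print(n,K[0,0],k1,T[:3,3].round(),T[:3,2].round(2))
    for q in ["jig","hexpot","squarepot","roundpot","pad_center","keeper_hinge","keeper_peg","knob_grip","pointer_tip","index_tip","lock_tip"]:
        t=vision.tip_of(q,n); print(q,[(np.round(x["uv"],1).tolist(),round(x["score"],2)) for x in t[:3]])
print(telemetry.state()["time_s"])
E
python3 a.py
```

```text
pics
0.0
scene 581.7200723805146 -0.16771794840378168 [1498. -186.  837.] [-0.78  0.15 -0.61]
jig [([318.2, 280.1], 0.95)]
hexpot [([186.5, 263.2], 0.67)]
squarepot [([435.3, 226.5], 0.86)]
roundpot [([469.2, 266.4], 0.85)]
pad_center [([471.2, 267.4], 0.66), ([353.9, 265.1], 0.63)]
keeper_hinge [([373.2, 241.3], 0.84)]
keeper_peg [([243.4, 244.2], 0.32)]
knob_grip [([291.7, 249.7], 0.79)]
pointer_tip [([310.1, 263.6], 0.59)]
index_tip [([355.8, 266.7], 0.71), ([298.2, 268.5], 0.36)]
lock_tip [([311.1, 263.4], 0.75), ([242.5, 246.3], 0.6)]
side 482.9687474757498 -0.009351406647303124 [ 106. -739.  779.] [ 0.4   0.66 -0.63]
jig [([331.8, 272.6], 0.6)]
hexpot [([358.2, 382.8], 0.91)]
squarepot [([219.7, 224.6], 0.88)]
roundpot [([271.6, 200.7], 0.84)]
pad_center [([306.7, 251.1], 0.9)]
keeper_hinge [([275.5, 239.0], 0.76)]
keeper_peg [([251.7, 249.4], 0.7)]
knob_grip [([328.1, 268.0], 0.53)]
pointer_tip [([360.7, 379.6], 0.72), ([345.2, 246.2], 0.58)]
index_tip [([357.7, 253.6], 0.62)]
lock_tip [([365.6, 279.9], 0.62)]
wrist 336.906294955738 0.006260856241695351 [626.  70. 375.] [-0.   -0.27 -0.96]
jig [([273.6, 224.4], 0.78)]
hexpot []
squarepot [([275.0, 225.3], 0.44)]
roundpot []
pad_center [([251.1, 150.6], 0.9), ([300.1, 264.1], 0.52)]
keeper_hinge [([188.2, 85.9], 0.79)]
keeper_peg [([63.0, 163.9], 0.9)]
knob_grip [([233.6, 294.3], 0.98), ([189.6, 85.4], 0.65), ([255.6, 405.9], 0.4)]
pointer_tip [([298.4, 264.3], 0.67)]
index_tip [([303.9, 294.9], 0.78)]
lock_tip [([254.1, 408.5], 0.69)]
1.8
```

View pics/scene0.png

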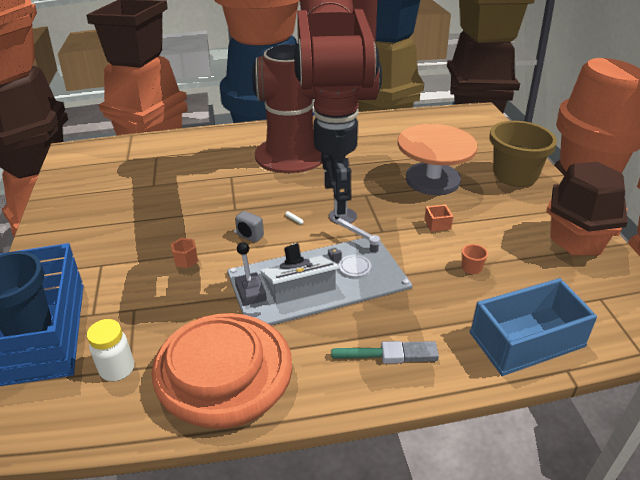

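View pics/side0.png

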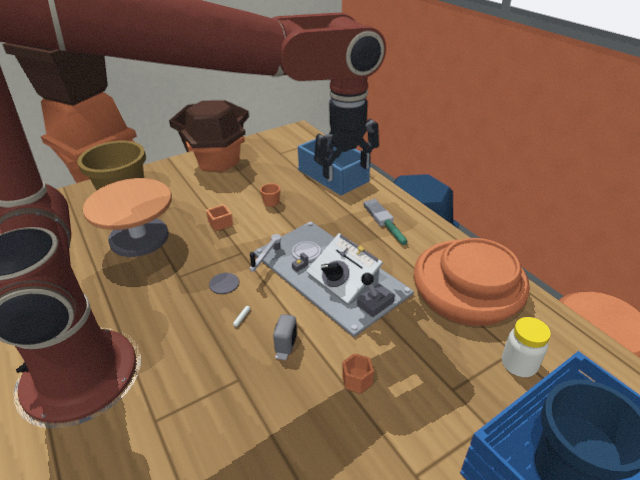

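View pics/wrist0.png

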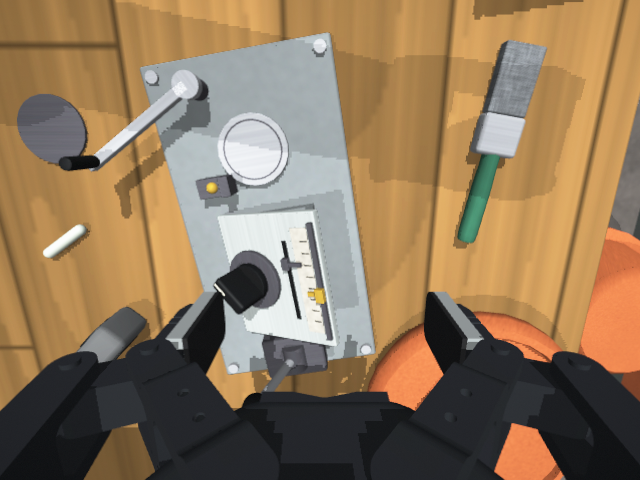

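The scene view shows the hexpot on the right at (186,255), the keeper open with its peg at about (243,225), and the jig in the middle. The side view has the hexpot at (358,373) with a grey block near it at (286,335). In the wrist view the pad is at (253,149), the pointer at (290,265) and the brass tab at (318,296).

```bash
cat > b.py <<'E'
from h import *
from scipy.optimize import least_squares
w=cap("wrist");s=cap("scene");d=cap("side")
C=[[-95,180,12],[95,180,12],[95,-180,12],[-95,-180,12],[0,85,20],[-42,150,46]]
uvw=[[141,67],[331,33],[374,352],[228,375],[253,149],[184,84]]
def J(p,P):
    P=np.atleast_2d(np.array(P,float));c,t=np.cos(p[2]),np.sin(p[2])
    return np.c_[p[0]+c*P[:,0]-t*P[:,1],p[1]+t*P[:,0]+c*P[:,1],P[:,2]]
f=lambda p:(proj(w,J(p,C))-uvw).ravel()
o=least_squares(f,[620,0,0],loss="soft_l1");p=o.x;print("jig",p,f(p).round(1))
o2=least_squares(f,np.r_[p])
print("wrist rays: ",[atz(w,u,c[2]).round(1).tolist() for u,c in zip(uvw,C)])
cs=[[0,85,20],[-42,150,46]]
print("pad scene/side", atz(s,[353.9,265.1],20),atz(d,[306.7,251.1],20),"model",J(p,[[0,85,20]]))
print("peg", tri([(w,[63,163.9]),(d,[251.7,252])]), J(p,[[-42,150,36]]))
print("hex base scene/side",atz(s,[186.5,265],0),atz(d,[358.2,382.8],0))
print("sq",atz(s,[435.3,226.5],0),atz(d,[219.7,224.6],0));print("rd",atz(s,[469.2,268],0),atz(d,[271.6,203],0))
print("lock",tri([(s,[242.5,246.3]),(d,[365.6,279.9])]))
print("block",atz(d,[285,350],0),atz(s,[248,238],0))
def quick(n,fr):cv2.imwrite(n,fr)
a=d["frame"][200:420,180:440];quick("pics/sidez.png",cv2.resize(a,None,fx=3,fy=2.7,interpolation=cv2.INTER_CUBIC))
print(vision.masks_of("hexpot","side")[0]["bbox"],vision.masks_of("hexpot","scene")[0]["bbox"])
E
python3 b.py
```

```text
jig [ 5.66791581e+02 -2.25160340e+01  1.61394040e-01] [-2.8 -0.8 -0.3 -2.   1.9  2.5 -1.2  0.4  0.2  0.8  1.6  0.3]
wrist rays:  [[446.7, 139.2, 12.0], [631.9, 168.7, 12.0], [687.0, -181.4, 12.0], [503.6, -214.9, 12.0], [552.9, 62.2, 20.0], [499.8, 119.0, 46.0]]
pad scene/side [551.28128155  58.9345242   20.        ] [550.72804701  53.46804393  20.        ] model [[553.13256668  61.37932543  20.        ]]
peg (array([407.03228607,  50.85040444,  84.87576199]), [0.8142416747376102, 0.8142416747375607]) [[501.23326054 118.78544028  36.        ]]
hex base scene/side [ 455.28702865 -306.47329168    0.        ] [ 445.83560635 -311.7971927     0.        ]
sq [423.8475827  294.55074888   0.        ] [421.68991969 298.1374771    0.        ]
rd [589.04848299 316.97627789   0.        ] [587.78888331 313.51352056   0.        ]
lock (array([ 552.71915918, -178.14877904,  107.76173614]), [1.8775534258323652, 1.8775534258323103])
block [ 3.66466527e+02 -1.69301884e+02  1.13686838e-13] [ 381.44852726 -159.75626777    0.        ]
[347.7, 354.0, 371.2, 391.4] [173.8, 238.5, 197.3, 269.4]
```

View pics/sidez.png

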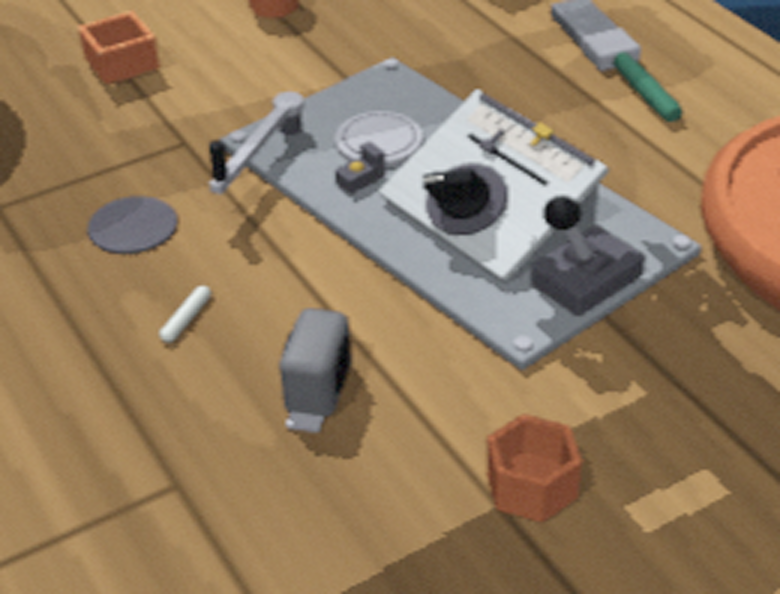

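Jig pose is about (567, -22.5) with yaw 0.161. The peg comes out 116 mm from the hinge (115 given) at z of 85, so this holds together. Next I look at the hexpot from above.

```bash
cat > c.py <<'E'
from h import *
st=telemetry.state();print(st["ee_rot"],R.from_rotvec(st["ee_rot"]).as_matrix().round(3).tolist())
r.goto([452,-365,200],st["ee_rot"])
c=cap("wrist");cv2.imwrite("pics/hex1.png",c["frame"])
print(telemetry.state()["time_s"],[ (np.round(x["uv"],1),x["score"]) for x in vision.tip_of("hexpot","wrist")])
m=vision.masks_of("hexpot","wrist")[0];print(m["bbox"],m["score"])
import pickle;pickle.dump((c,m),open("hex.pkl","wb"))
print(atz(c,vision.tip_of("hexpot","wrist")[0]["uv"],0))
E
python3 c.py
```

```text
[-2.22144114e+00 -2.22144119e+00  4.56965423e-05] [[-0.0, 1.0, -0.0], [1.0, 0.0, -0.0], [-0.0, -0.0, -1.0]]
3.6 [(array([319.5, 152.5]), 0.79)]
[284.7, 121.0, 350.2, 190.7] 0.68
[ 448.50319567 -305.31772653    0.        ]
```

View pics/hex1.png

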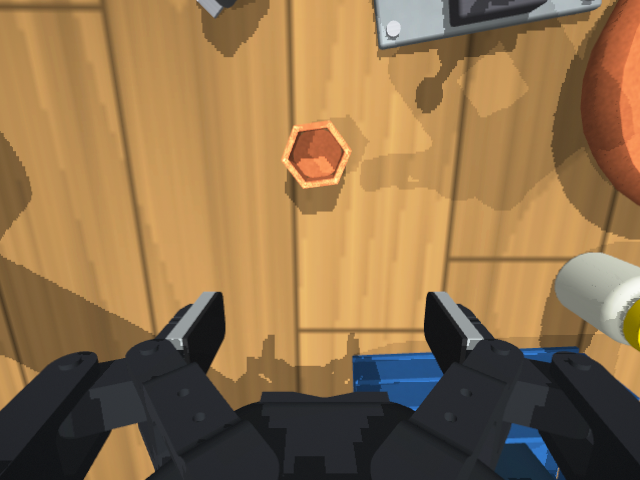

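The hexpot's rim hexagon is clear, centred at (317,154). I'll fit the projected prism to the mask.

```bash
cat > d.py <<'E'
from h import *
import pickle
from scipy.optimize import minimize
c,m=pickle.load(open("hex.pkl","rb"));M=m["region"]
x0,y0,x1,y1=270,105,365,205
def poly(p,zs=(0,48)):
    a=p[2]+np.pi/6+np.arange(6)*np.pi/3
    return [proj(c,np.c_[p[0]+30.02*np.cos(a),p[1]+30.02*np.sin(a),np.full(6,z)]) for z in zs]
S=8
def cost(p):
    h=cv2.convexHull(np.vstack(poly(p)).astype(np.float32))[:,0]
    im=np.zeros(((y1-y0)*S,(x1-x0)*S),np.uint8)
    cv2.fillPoly(im,[np.round((h-[x0,y0]+.5)*S).astype(np.int32)],1)
    im=cv2.resize(im.astype(np.float32),(x1-x0,y1-y0),interpolation=cv2.INTER_AREA)
    return np.abs(im-M[y0:y1,x0:x1]).sum()
best=min(((cost([448,-307,a]),a) for a in np.arange(0,1.047,.05)))
best=min(((cost([x,y,a]),x,y,a) for x in np.arange(440,458,2) for y in np.arange(-316,-298,2) for a in np.arange(0,1.047,.08)))
o=minimize(cost,best[1:],method="Nelder-Mead",options=dict(initial_simplex=[list(best[1:]),[best[1]+1.5,*best[2:]],[best[1],best[2]+1.5,best[3]],[best[1],best[2],best[3]+.06]]))
print(best,o.x,o.fun,M.sum())
f=c["frame"].copy()[60:240,220:420];f=cv2.resize(f,None,fx=4,fy=3.3333)
for P in poly(o.x):
    cv2.polylines(f,[np.round((P-[220,60])*[4,3.333]).astype(np.int32)],True,(255,0,0),1)
cv2.imwrite("pics/hexfit.png",f);np.save("hexp.npy",o.x)
E
python3 d.py
```

```text
(np.float32(147.53125), np.int64(446), np.int64(-306), np.float64(0.64)) [ 446.00981984 -305.88957595    0.65661495] 144.890625 3455
```

View pics/hexfit.png

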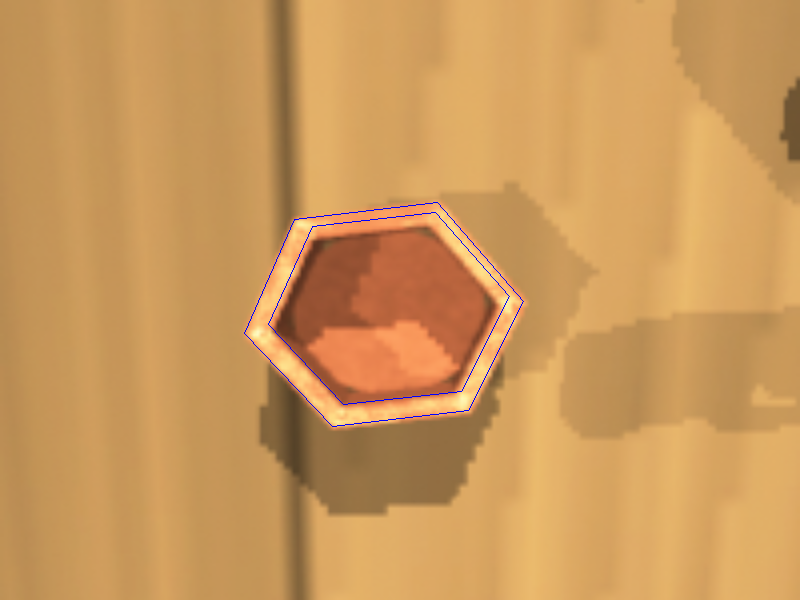

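```bash
cat >> h.py <<'E'
B=np.array([[0,1,0],[1,0,0],[0,0,-1.]])
def rot(t): return (R.from_euler("z",t)*R.from_matrix(B)).as_rotvec()
JP=np.array([566.8,-22.5,0.1614])
def J(P,p=JP):
    P=np.array(P,float);c,t=np.cos(p[2]),np.sin(p[2])
    return np.array([p[0]+c*P[0]-t*P[1],p[1]+t*P[0]+c*P[1],P[2]])
def T(*a):
    s=telemetry.state();print(*a,"t",round(s["time_s"],1),"pos",np.round(s["tool_pos"],1),"F",np.round(s["ft_force"],1),"gap",round(s["finger_gap"],1))
E
cat > e.py <<'E'
from h import *
x,y,a=np.load("hexp.npy");t=a-np.pi/3
r.goto([x,y,90],rot(t));T()
r.move_straight([x,y,12],vel=120,max_force=15);T("down")
r.command_gripper(40,40);T("grip")
r.move_straight([x,y,110],vel=150);T("up")
P=J([0,85,0]);print(P)
r.goto([P[0],P[1],130],rot(JP[2]));T("over")
c=cap("wrist");cv2.imwrite("pics/over.png",c["frame"]);c=cap("side");cv2.imwrite("pics/over_s.png",c["frame"][150:350,200:440])
E
python3 e.py
```

```text
t 4.3 pos [ 446.6 -306.1   90.6] F [ 0.2 -0.7  0.2] gap 85.4
down t 5.1 pos [ 446.7 -306.7   13. ] F [ 0.7  0.4 -0.4] gap 85.4
grip t 5.5 pos [ 446.7 -306.5   13.1] F [-0.   0.6  3.8] gap 51.5
up t 6.3 pos [ 445.3 -305.2  108.6] F [-0.2 -0.4 -0.9] gap 51.6
[553.1404857   61.39527799   0.        ]
over t 7.8 pos [553.1  60.5 129.7] F [ 0.  -0.1 -1.3] gap 51.6
```

View pics/over.png

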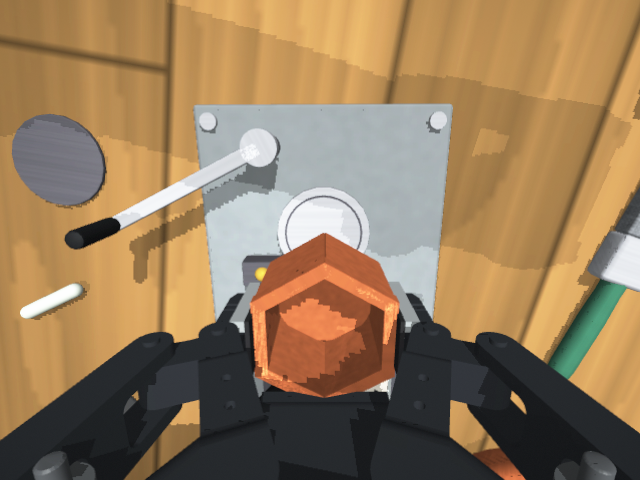

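The pot is held squarely at a gap of 51.6 mm, and the pad ring is visible around (323,232). I'll check the pot's in-hand offset and the pad centre in the same camera.

```bash
cat > f.py <<'E'
from h import *
from scipy.optimize import least_squares
c=cap("wrist");s=c["_state"]
f=c["frame"][170:410,200:450];cv2.imwrite("pics/overz.png",cv2.resize(f,None,fx=3.2,fy=2.5,interpolation=cv2.INTER_CUBIC))
pp=[[277,229],[369,229],[323,187]]
Q=[atz(c,p,20) for p in pp];print([q.round(1).tolist() for q in Q])
o=least_squares(lambda z:[np.hypot(q[0]-z[0],q[1]-z[1])-36 for q in Q],[553,61]);print("pad",o.x,o.fun)
z=s["tool_pos"][2]-13+48
for p in [[325,263],[252,297],[398,300]]: print("rim",atz(c,p,z).round(1))
print("corners",atz(c,[195,105],12),atz(c,[452,105],12),J([-95,180,12]),J([95,180,12]))
print(s["tool_pos"])
E
python3 f.py
```

```text
[[516.9, 58.8, 20.0], [587.4, 70.1, 20.0], [547.0, 96.5, 20.0]]
pad [552.68662409  60.9514026 ] [-0.1442441  -0.14428509  0.02838458]
rim [549.5  90.  164.8]
rim [526.1  73.3 164.8]
rim [577.1  80.4 164.8]
corners [446.35729717 139.18356868  12.        ] [629.92096276 168.64150974  12.        ] [444.10865902 139.8940727   12.        ] [631.63928041 170.42710467  12.        ]
[553.1557893   60.22374498 129.79879257]
```

View pics/overz.png

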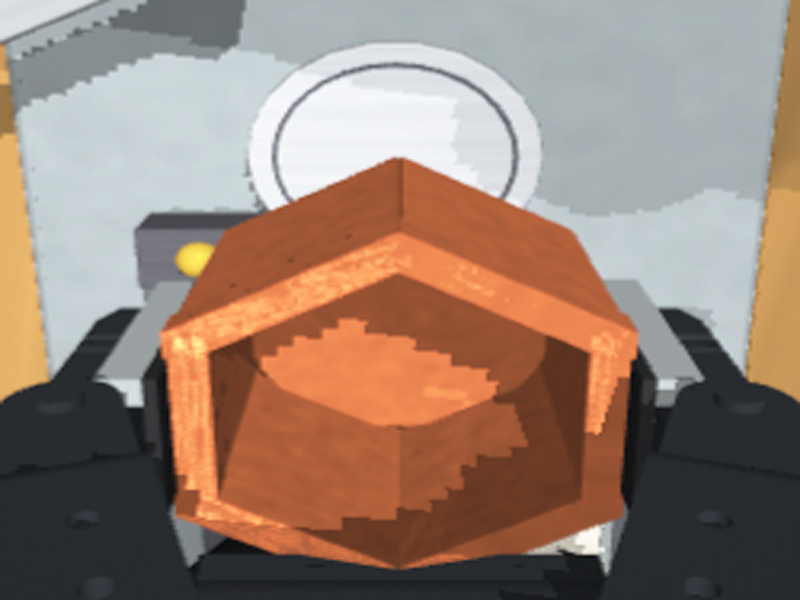

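```bash
cat > g.py <<'E'
from h import *
r.move_straight([552.5,61,45],vel=120);T()
hit=r.move_straight([552.5,61,31],vel=30,max_force=4);T("down",hit)
r.command_gripper(68);T("rel")
p=telemetry.state()["tool_pos"]
r.move_straight([552.5,61,140],vel=150);T("up")
# view from further off
r.goto([*J([0,20,0])[:2],190],rot(JP[2]))
c=cap("wrist");cv2.imwrite("pics/placed.png",c["frame"])
import pickle;pickle.dump((c,vision.masks_of("hexpot","wrist")),open("hex2.pkl","wb"));T()
E
python3 g.py
```

```text
t 8.8 pos [553.3  61.   45.8] F [ 0.8 -0.3 -0.2] gap 51.6
down True t 9.2 pos [552.8  61.   33. ] F [ 0.1 -0.2  3. ] gap 51.5
rel t 9.5 pos [551.5  61.   31.8] F [-0.3 -0.2  0.2] gap 68.1
up t 10.4 pos [551.7  61.  138.8] F [ 1.1  0.2 -0.4] gap 67.8
t 10.9 pos [562.4  -2.2 187.8] F [-0.6 -0.3  0.2] gap 67.9
```

View pics/placed.png

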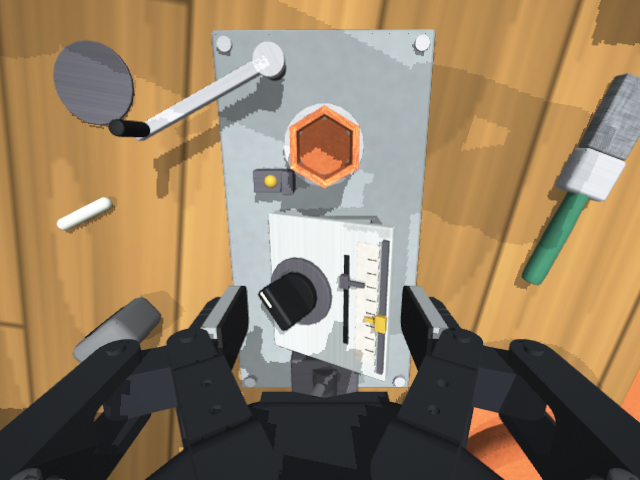

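The pot stands on the pad, rim centre about (325,146). The keeper is still open with its peg top at about (114,128), and the knob and pointer have not moved. Next: check the pot's centring numerically, then refine the peg.

```bash
cat > i.py <<'E'
from h import *
import pickle
from scipy.optimize import minimize
c,ms=pickle.load(open("hex2.pkl","rb"));M=ms[0]["region"];print(ms[0]["bbox"])
x0,y0,x1,y1=270,85,380,205;S=8
def poly(p):
    a=p[2]+np.pi/6+np.arange(6)*np.pi/3
    return np.vstack([proj(c,np.c_[p[0]+30.02*np.cos(a),p[1]+30.02*np.sin(a),np.full(6,z)]) for z in (20,68)])
def cost(p):
    h=cv2.convexHull(poly(p).astype(np.float32))[:,0]
    im=np.zeros(((y1-y0)*S,(x1-x0)*S),np.uint8);cv2.fillPoly(im,[np.round((h-[x0,y0]+.5)*S).astype(np.int32)],1)
    return np.abs(cv2.resize(im.astype(np.float32),(x1-x0,y1-y0),interpolation=cv2.INTER_AREA)-M[y0:y1,x0:x1]).sum()
s=[553,61,.16];o=minimize(cost,s,method="Nelder-Mead",options=dict(initial_simplex=[s,[555,61,.16],[553,63,.16],[553,61,.22]]))
print("pot",o.x,o.fun,M.sum())
print("pad l/r",atz(c,[284,146],20),atz(c,[364,146],20))
d=cap("wrist")
for q in ["keeper_peg","keeper_hinge","knob_grip","pointer_tip","index_tip"]:
    t=vision.tip_of(q,"wrist");print(q,[(np.round(x["uv"],1).tolist(),round(x["score"],2)) for x in t[:3]])
t=vision.tip_of("keeper_peg","wrist");P=atz(d,t[0]["uv"],84);H=J([-42,150,36]);v=P-H;print(P,np.hypot(*v[:2]),"theta",JP[2]-np.pi/2-(np.arctan2(v[1],v[0])))
f=d["frame"][20:330,90:420];cv2.imwrite("pics/jigz.png",cv2.resize(f,None,fx=2.4,fy=1.9,interpolation=cv2.INTER_CUBIC))
E
python3 i.py
```

```text
[290.6, 105.4, 359.3, 189.9]
pot [5.53555310e+02 6.09628240e+01 1.59010263e-01] 91.53125 4237
pad l/r [517.88052609  55.90158529  20.        ] [588.62342112  67.28537579  20.        ]
keeper_peg [([113.3, 128.6], 0.82)]
keeper_hinge [([272.0, 63.3], 0.84)]
knob_grip [([278.8, 308.0], 0.96), ([112.9, 129.1], 0.71)]
pointer_tip [([363.7, 290.3], 0.81), ([323.7, 236.5], 0.26)]
index_tip [([364.5, 322.6], 0.72)]
[404.65879525  51.4551059   84.        ] 117.74366890178949 theta 1.1232894823537016
```

View pics/jigz.png

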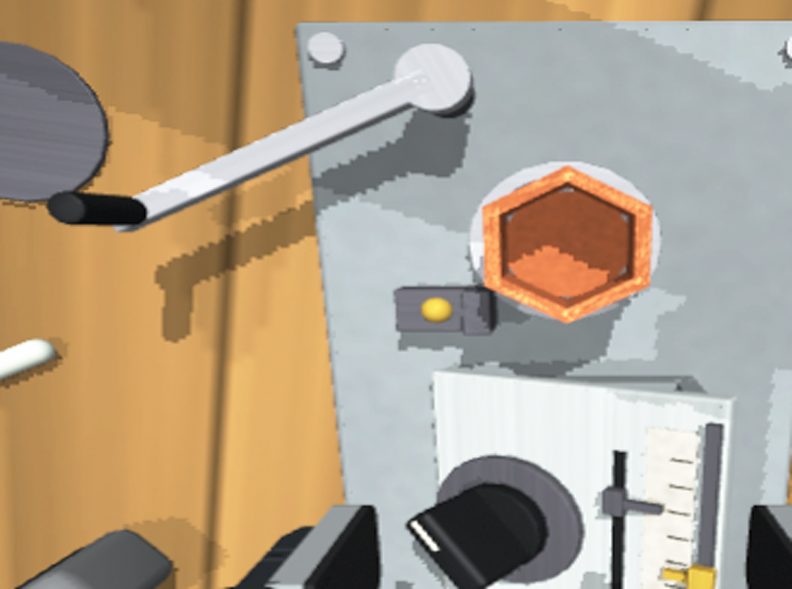

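The pot is within about 1 mm of the pad centre. The keeper is at about 1.115 rad, so I pinch the peg and swing it along its arc.

```bash
cat > k.py <<'E'
from h import *
H=J([-42,150,0])
def pk(th,z,rad=115):
    a=JP[2]-np.pi/2-th
    return [H[0]+rad*np.cos(a),H[1]+rad*np.sin(a),z], rot(JP[2]-th)
r.command_gripper(45)
p,o=pk(1.115,120,116);r.goto(p,o);T("above")
p,o=pk(1.115,58,116);hit=r.move_straight(p,vel=120,max_force=10);T("down",hit)
if not hit:
    r.command_gripper(5,25);T("grip")
    for th in np.arange(1.0,0.05,-.1):
        p,o=pk(th,58); hit=r.move_straight(p,o,vel=80,max_force=30)
        s=telemetry.state();print(round(th,2),hit,np.round(s["ft_force"],1),np.round(s["tool_pos"],1),np.round(p,1),round(s["finger_gap"],1))
        if hit: break
    cv2.imwrite("pics/k1.png",cap("wrist")["frame"]);cv2.imwrite("pics/k1s.png",cap("side")["frame"][180:360,200:440])
E
python3 k.py
```

```text
above t 12.7 pos [407.3  51.5 120.7] F [ 0.3 -0.7  0.1] gap 45.2
down False t 13.4 pos [407.2  51.6  58.5] F [-0.5 -0.2 -0.1] gap 44.9
grip t 13.8 pos [407.4  51.6  59. ] F [ 0.5 -0.5  3.2] gap 10.8
1.0 False [-3.  -3.6  6.4] [416.   41.1  58.9] [415.7  41.9  58. ] 10.9
0.9 False [-3.3 -4.9  7.2] [424.2  33.1  58.9] [423.8  33.8  58. ] 11.1
0.8 False [-2.9 -4.   7.8] [433.1  26.   58.9] [432.7  26.5  58. ] 11.0
0.7 False [-2.6 -4.5  8. ] [442.7  19.7  58.9] [442.3  20.1  58. ] 10.8
0.6 False [-1.7 -3.8  8.5] [452.8  14.5  58.9] [452.4  14.7  58. ] 10.8
0.5 False [-1.1 -3.2  7.3] [463.5  10.3  58.9] [463.   10.3  58. ] 10.8
0.4 False [ 0.9 -2.8  7.8] [474.5   7.1  58.9] [474.1   7.1  58. ] 10.9
0.3 False [-0.5 -2.7  7.7] [485.7   5.1  58.9] [485.4   4.9  58. ] 11.0
0.2 False [-0.6 -1.8  8.3] [497.1   4.3  58.8] [496.8   3.9  58. ] 10.9
0.1 False [ 0.5 -1.4  8.6] [508.7   4.6  58.9] [508.3   4.   58. ] 11.0
```

```bash
cat > k2.py <<'E'
from h import *
exec(open("k.py").read().split("r.command_gripper(45)")[0].split("from h import *")[1])
for th in [.06,.03,0,-.02,-.04,-.06,-.08,-.1]:
    p,o=pk(th,58); hit=r.move_straight(p,rot(JP[2]),vel=40,max_force=15)
    s=telemetry.state();v=np.array(s["tool_pos"])-H;print(th,hit,np.round(s["ft_force"],1),"act th",round(JP[2]-np.pi/2-np.arctan2(v[1],v[0]),3),round(s["finger_gap"],1))
    if hit and th<.03: break
cv2.imwrite("pics/k2.png",cap("wrist")["frame"]);T()
E
python3 k2.py
```

```text
0.06 False [ 1.2 -1.5  6.6] act th 0.054 11.0
0.03 False [ 1.  -2.1  6.9] act th 0.025 10.8
0 False [-4.3 -2.8 11. ] act th 0.008 10.9
-0.02 False [-11.1  -5.4  16.3] act th 0.006 11.0
-0.04 False [-19.4  -6.7  22.5] act th 0.004 10.8
-0.06 False [-26.7  -9.   27.3] act th 0.003 10.9
-0.08 False [-33.9 -12.1  33.7] act th 0.001 11.0
-0.1 False [-40.9 -14.6  37.8] act th -0.0 10.7
t 18.9 pos [519.7   5.4  57.7] F [-41.  -13.5  38.9] gap 11.1
```

View pics/k2.png

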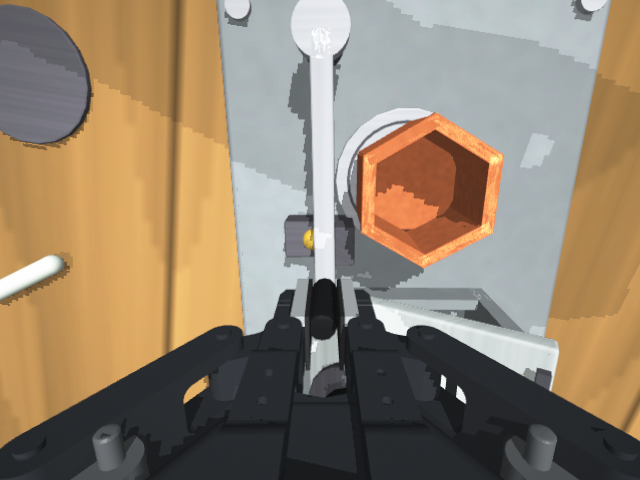

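The keeper is hard against its stop: force grew while the angle stayed near 0. I unload it, release and rise, then look at the console.

```bash
cat > k3.py <<'E'
from h import *
import pickle
exec(open("k.py").read().split("r.command_gripper(45)")[0].split("from h import *")[1])
p,o=pk(0.005,58);r.move_straight(p,rot(JP[2]),vel=40);T("unload")
r.command_gripper(34);T("open")
s=telemetry.state()["tool_pos"];r.move_straight([s[0],s[1],150],vel=150);T("up")
o=[]
for k,(x,y,z) in enumerate([(10,-110,215),(-60,-70,230)]):
    r.goto(J([x,y,z]),rot(JP[2]));c=cap("wrist");cv2.imwrite(f"pics/con{k}.png",c["frame"])
    d={}
    for q in ["knob_grip","pointer_tip","index_tip","keeper_peg","lock_tip"]:
        t=vision.tip_of(q,"wrist");d[q]=[(np.round(x["uv"],1).tolist(),round(x["score"],2)) for x in t[:3]];print(q,d[q])
    o.append((c,d))
pickle.dump(o,open("con.pkl","wb"));T()
E
python3 k3.py
```

```text
unload t 19.3 pos [518.6   5.3  58.6] F [-0.1 -3.   7.5] gap 11.1
open t 19.7 pos [518.    5.7  56.9] F [ 0.2  0.  -0.5] gap 34.0
up t 20.4 pos [517.3   5.8 148.9] F [-0.8 -0.2 -0.8] gap 34.2
knob_grip [([263.0, 149.6], 0.56)]
pointer_tip [([350.2, 122.3], 0.55)]
index_tip [([354.3, 162.0], 0.54)]
keeper_peg [([251.0, 34.5], 0.86)]
lock_tip [([270.7, 285.3], 0.76), ([264.0, 147.9], 0.23)]
knob_grip [([346.5, 196.0], 0.72), ([358.1, 322.6], 0.51)]
pointer_tip [([427.4, 172.5], 0.52)]
index_tip [([430.2, 205.7], 0.63)]
keeper_peg [([344.9, 96.0], 0.69)]
lock_tip [([358.6, 319.0], 0.8)]
t 22.2 pos [ 519.3 -101.5  229.6] F [-0.4 -0.8 -1. ] gap 34.0
```

View pics/con0.png

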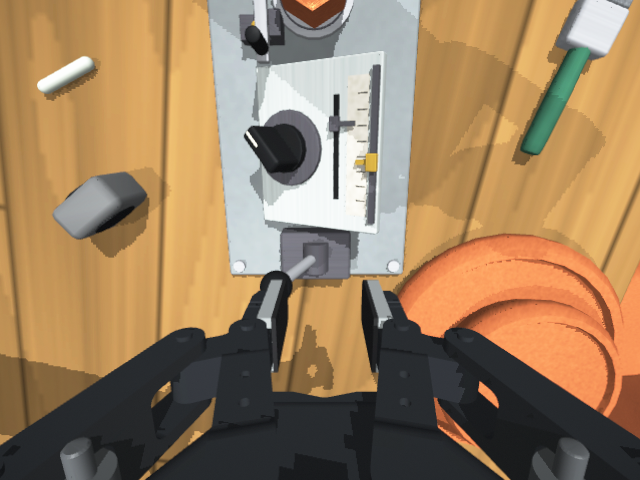

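View pics/con1.png

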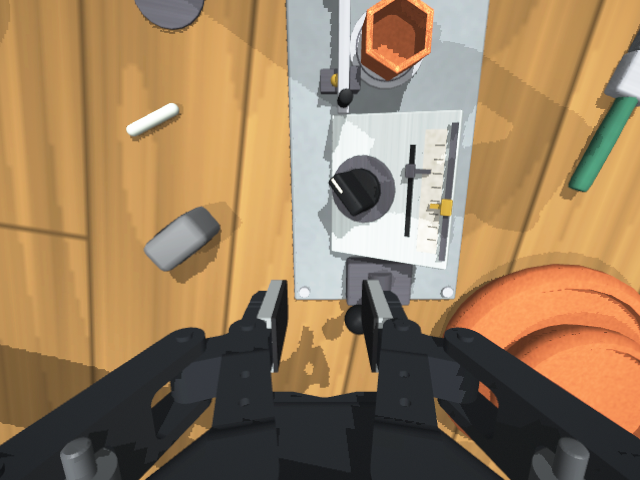

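Both views show the keeper along the jig in front of the pot, with the peg at (346,97) in con1. The pointer at (427,172) is left of the tab at (430,207). Now I triangulate the console.

```bash
cat > l.py <<'E'
from h import *
import pickle
(c0,d0),(c1,d1)=pickle.load(open("con.pkl","rb"))
def inv(P):
    c,t=np.cos(JP[2]),np.sin(JP[2]);v=P-np.array([JP[0],JP[1],0]);return np.array([c*v[0]+t*v[1],-t*v[0]+c*v[1],v[2]]).round(1)
for n,a,b in [("knob",d0["knob_grip"][0][0],d1["knob_grip"][0][0]),("pointer",d0["pointer_tip"][0][0],d1["pointer_tip"][0][0]),("index",d0["index_tip"][0][0],d1["index_tip"][0][0]),
  ("peg",d0["keeper_peg"][0][0],d1["keeper_peg"][0][0]),("lock",d0["lock_tip"][0][0],d1["lock_tip"][0][0]),
  ("bl",[384,52],[461,110]),("br",[378,233],[445,268]),("fr",[263,222],[331,250])]:
    x,rs=tri([(c0,a),(c1,b)]);print(n,a,b,"jig",inv(x),round(rs[0],2))
for nm,c,(y,x) in [("z0",c0,(30,220)),("z1",c1,(90,300))]:
    f=c["frame"][y:y+200,x:x+200];cv2.imwrite(f"pics/{nm}.png",cv2.resize(f,(600,600),interpolation=cv2.INTER_CUBIC))
E
python3 l.py; python3 -c "
import cv2,numpy as np
cv2.imwrite('pics/zz.png',np.hstack([cv2.resize(cv2.imread('pics/z%d.png'%i),(400,400)) for i in (0,1)]))"
```

```text
knob [263.0, 149.6] [346.5, 196.0] jig [-39.6 -45.7  79.5] 0.43
pointer [350.2, 122.3] [427.4, 172.5] jig [ 29.3 -25.2  81. ] 0.45
index [354.3, 162.0] [430.2, 205.7] jig [ 33.5 -54.5  81.9] 0.34
peg [251.0, 34.5] [344.9, 96.0] jig [-43.   34.7  84.3] 0.16
lock [270.7, 285.3] [358.6, 319.0] jig [ -30.7 -143.   121.9] 0.41
bl [384, 52] [461, 110] jig [54. 25. 76.] 0.07
br [378, 233] [445, 268] jig [  56.2 -116.1   72.3] 0.21
fr [263, 222] [331, 250] jig [ -52.5 -116.2   22.5] 1.68
```

View pics/z1.png

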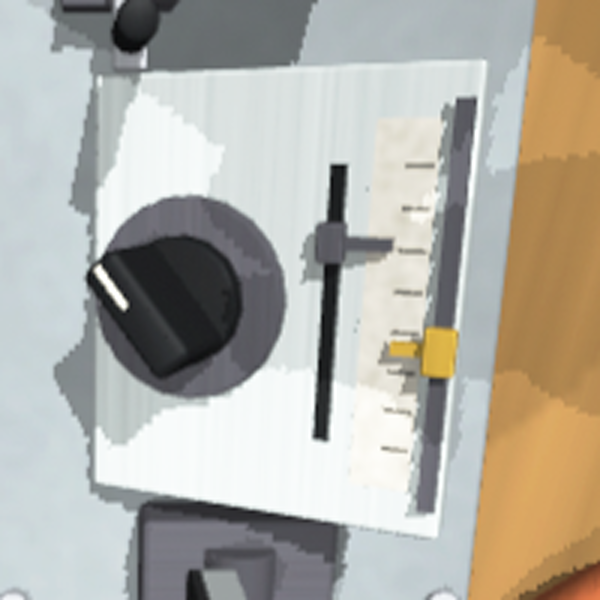

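View pics/z0.png

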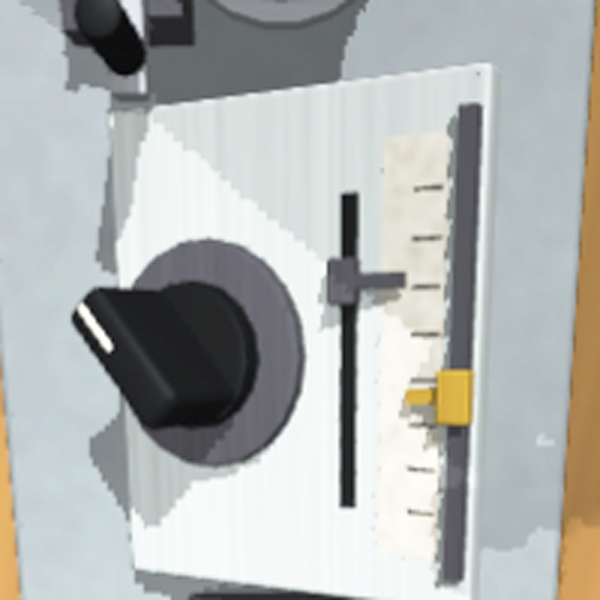

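```bash
cat >> h.py <<'E'
def krot(phi): # tool along knob axis; phi = jaw dir angle about outward normal from jig x
    return (R.from_euler("z",JP[2])*R.from_euler("y",-.5)*R.from_euler("z",phi)*R.from_matrix(B)).as_rotvec()
def inv(P):
    c,t=np.cos(JP[2]),np.sin(JP[2]);v=P-np.array([JP[0],JP[1],0]);return np.array([c*v[0]+t*v[1],-t*v[0]+c*v[1],v[2]])
N=np.array([-np.sin(.5),0,np.cos(.5)])
E
cat > m.py <<'E'
from h import *
import pickle
(c0,d0),(c1,d1)=pickle.load(open("con.pkl","rb"))
xb=[]
for c,u in [(c0,[384,52]),(c0,[378,233]),(c1,[461,110]),(c1,[445,268])]:
    q=inv(atz(c,u,82));xb.append(q[0]);print("back",q.round(1))
xb=np.mean(xb);print("xb",xb)
def plane(c,u,h):
    o,d=ray(c,u);o2=inv(o);d2=inv(o+d)-o2;P0=np.array([xb,0,82])+h*N
    return o2+d2*(N@(P0-o2))/(N@d2)
for n,h,a,b in [("plate",6,[291.7,147.3],[364,188.7]),("ptr",3,[355,123.3],[430.7,171.3]),("idx",3,[355.3,162.3],[430,206.3])]:
    print(n,plane(c0,a,h).round(1),plane(c1,b,h).round(1))
k=(plane(c0,[291.7,147.3],6)+plane(c1,[364,188.7],6))/2;g=k+31*N;print("knob_grip jig est",g.round(1), "world",J(g).round(1))
print("proj",proj(c0,[J(g)]),d0["knob_grip"][0],proj(c1,[J(g)]),d1["knob_grip"][0])
for ph in np.arange(-3,3.2,.5):
    q=[r.solve_ik(J(g+t*N),krot(ph)) for t in (-19,90)];print(round(ph,1),[None if v is None else np.round(v,2).tolist() for v in q])
np.save("g.npy",g)
E
python3 m.py
```

```text
back [53.1 23.7 82. ]
back [  54.7 -113.3   82. ]
back [51.7 24.5 82. ]
back [  52.4 -112.5   82. ]
xb 52.9605468072551
plate [-19.4 -44.   49.3] [-20.9 -43.9  48.5]
ptr [ 33.7 -25.3  74.9] [ 33.7 -25.1  74.9]
idx [ 34.7 -55.4  75.4] [ 35.4 -55.9  75.9]
knob_grip jig est [-35.  -43.9  76.1] world [539.3 -71.5  76.1]
proj [[269.04536527 147.77178708]] ([263.0, 149.6], 0.56) [[351.64801033 193.03247569]] ([346.5, 196.0], 0.72)
-3.0 [[-0.39, -0.21, 2.23, 0.39, 0.73, 2.21], [-0.47, -0.52, 2.28, 0.34, 0.99, 2.24]]
-2.5 [[-0.39, -0.21, 2.23, 0.39, 0.73, 1.71], [-0.47, -0.52, 2.28, 0.34, 0.99, 1.74]]
-2.0 [[-0.39, -0.21, 2.23, 0.39, 0.73, 1.21], [-0.47, -0.52, 2.28, 0.34, 0.99, 1.24]]
-1.5 [[-0.39, -0.21, 2.23, 0.39, 0.73, 0.71], [-0.47, -0.52, 2.28, 0.34, 0.99, 0.74]]
-1.0 [[-0.39, -0.21, 2.23, 0.39, 0.73, 0.21], [-0.47, -0.52, 2.28, 0.34, 0.99, 0.24]]
-0.5 [[-0.39, -0.21, 2.23, 0.39, 0.73, -0.29], [-0.47, -0.52, 2.28, 0.34, 0.99, -0.26]]
0.0 [[-0.39, -0.21, 2.23, 0.39, 0.73, -0.79], [-0.47, -0.52, 2.28, 0.34, 0.99, -0.76]]
0.5 [[-0.39, -0.21, 2.23, 0.39, 0.73, -1.29], [-0.47, -0.52, 2.28, 0.34, 0.99, -1.26]]
1.0 [[-0.39, -0.21, 2.23, 0.39, 0.73, -1.79], [-0.47, -0.52, 2.28, 0.34, 0.99, -1.76]]
1.5 [[-0.39, -0.21, 2.23, 0.39, 0.73, -2.29], [-0.47, -0.52, 2.28, 0.34, 0.99, -2.26]]
2.0 [[-0.39, -0.21, 2.23, 0.39, 0.73, -2.79], [-0.47, -0.52, 2.28, 0.34, 0.99, -2.76]]
2.5 [[-0.39, -0.21, 2.23, 0.39, 0.73, 2.99], [-0.47, -0.52, 2.28, 0.34, 0.99, 3.02]]
3.0 [[-0.39, -0.21, 2.23, 0.39, 0.73, 2.49], [-0.47, -0.52, 2.28, 0.34, 0.99, 2.52]]
```

```bash
cat > n.py <<'E'
from h import *
import pickle
g=np.load("g.npy")
r.command_gripper(45)
r.goto(J(g+80*N),krot(0));T()
c=cap("wrist");cv2.imwrite("pics/kn.png",c["frame"]);t=vision.tip_of("knob_grip","wrist");print(t)
m=vision.masks_of("knob","wrist");print(m[0]["bbox"] if m else m);pickle.dump((c,t,m),open("kn.pkl","wb"));print(proj(c,[J(g),J(g+7*N),J(g-31*N)]))
E
python3 n.py
```

```text
t 23.0 pos [501.8 -78.1 147.4] F [ 1.3 -0.2  0.7] gap 45.2
[{'uv': [315.3, 247.8], 'score': 0.81}]
[286.9, 209.2, 342.7, 273.4]
[[321.80930235 244.92439214]
 [321.72973064 248.01577142]
 [322.11287503 233.12967721]]
```

View pics/kn.png

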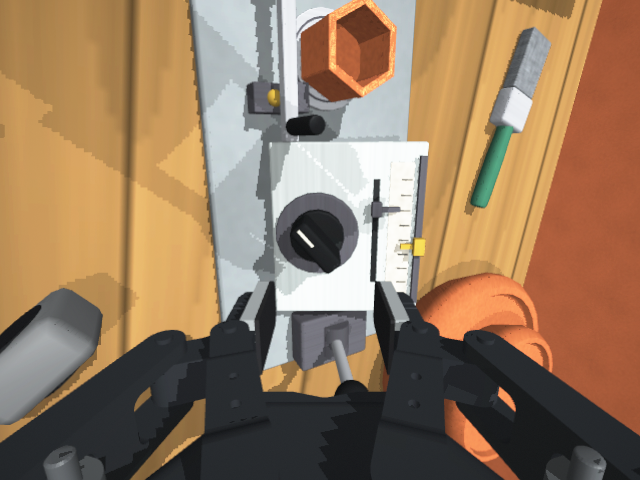

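```bash
python3 -c "
import cv2
f=cv2.imread('pics/kn.png')[170:300,255:430];cv2.imwrite('pics/knz.png',cv2.resize(f,None,fx=4.5,fy=4.5,interpolation=cv2.INTER_CUBIC))"
```

```text
(no output)
```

View pics/knz.png

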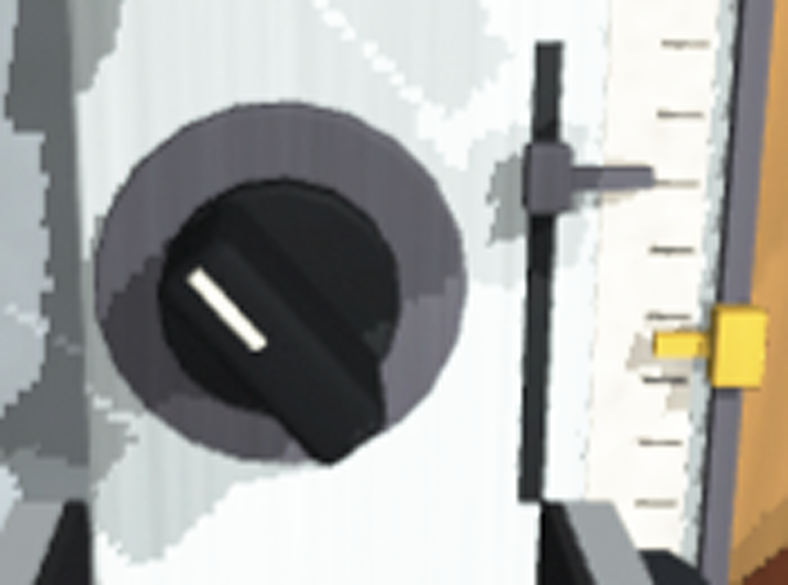

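Seen along the knob axis, the fixed plate is centred at (317.4,232.7), about 4.7 px left of my prediction. The bar lies about 48° right-down, pointer tip at (399,210), index tip at (400,247). I correct the axis, check the height by the plate's size, and grip.

```bash
cat > o.py <<'E'
from h import *
import pickle
from scipy.optimize import least_squares
c,t,m=pickle.load(open("kn.pkl","rb"));g=np.load("g.npy")
u=np.array([np.cos(.5),0,np.sin(.5)]);v=np.array([0,1,0])
a=np.linspace(0,2*np.pi,73)
def bb(p):
    k=g+p[0]*u+p[1]*v+p[2]*N-31*N
    q=proj(c,[J(k+33*(np.cos(x)*u+np.sin(x)*v)) for x in a]);return np.array([q[:,0].min(),q[:,0].max(),q[:,1].min(),q[:,1].max()])
tgt=np.array([255+95/4.5,255+467/4.5,170+100/4.5,170+463/4.5])-.4
o=least_squares(lambda p:bb(p)-tgt,[0,0,0]);print(o.x,o.fun)
g2=g+o.x[0]*u+o.x[1]*v+o.x[2]*N;print("grip by size",g2.round(1))
g3=g+o.x[0]*u+o.x[1]*v
o=least_squares(lambda p:bb([p[0],p[1],0])-tgt,[0,0]);g3=g+o.x[0]*u+o.x[1]*v;print("grip at fixed height",o.x,g3.round(1),o.fun)
print("net", t[0]["uv"],proj(c,[J(g2),J(g3)]))
def pl(px,h):
    o_,d=ray(c,px);o2=inv(o_);d2=inv(o_+d)-o2;P0=g3-37*N+h*N;return o2+d2*(N@(P0-o2))/(N@d2)
print("ptr",pl([255+653/4.5,170+177/4.5],3).round(1),"idx",pl([255+653/4.5,170+345/4.5],3).round(1))
np.save("g3.npy",g3)
E
python3 o.py
```

```text
[-4.05473722 -1.29017348 -3.56354436] [-0.21641932  0.21640463  0.21655658 -0.23182025]
grip by size [-36.9 -45.2  71. ]
grip at fixed height [-3.97320773 -0.38825464] [-38.5 -44.3  74.2] [-0.79502294  0.79484998 -0.28101069  0.38346525]
net [315.3, 247.8] [[316.10823001 245.16758719]
 [316.0934141  245.45987074]]
ptr [ 34.4 -25.6  75.3] idx [ 36.1 -56.   76.2]
```

```bash
cat > p.py <<'E'
from h import *
g=np.array([-38,-44.8,73.]);np.save("g4.npy",g)
ph=0.73
r.command_gripper(40)
r.goto(J(g+60*N),krot(ph));T()
hit=r.move_straight(J(g-15*N),vel=100,max_force=8);T("down",hit)
if not hit:
    r.command_gripper(5,30);T("grip");s=telemetry.state();print(inv(np.array(s["tool_pos"])).round(1))
    for k in range(6):
        q=list(telemetry.state()["joints"]);q[5]+=.2;r.move_j(q)
        s=telemetry.state();print(np.round(s["ft_force"],1),np.round(s["moment"],2),round(s["finger_gap"],1),round(s["joints"][5],3))
    c=cap("wrist");cv2.imwrite("pics/t1.png",c["frame"]);c=cap("side");f=c["frame"][220:330,280:430];cv2.imwrite("pics/t1s.png",cv2.resize(f,None,fx=5,fy=5,interpolation=cv2.INTER_CUBIC))
T()
E
python3 p.py
```

```text
t 24.1 pos [508.2 -77.5 125.8] F [ 1.1 -0.3  0.6] gap 39.8
down False t 25.0 pos [543.9 -71.8  60.4] F [-0.2 -0.1 -0.5] gap 40.2
grip t 25.3 pos [543.4 -72.9  60.5] F [-7.4 -5.2  5. ] gap 13.5
[-31.2 -45.9  60.5]
[ 0.4 -1.8 -1.9] [-0.24  0.29 -0.11] 13.3 -1.335
[-0.3 -1.8 -2.3] [-0.27  0.25 -0.18] 13.2 -1.14
[-1.5 -3.1 -1.9] [-0.34  0.41 -0.21] 13.2 -0.946
[-1.4 -3.4 -1.3] [-0.37  0.51 -0.13] 13.3 -0.752
[-3.6 -3.1 -1.9] [-0.43  0.69 -0.25] 13.6 -0.558
[-4.7 -3.3  0.6] [-0.42  0.78 -0.16] 13.2 -0.363
t 27.3 pos [542.3 -73.4  60. ] F [-4.2 -2.5  0.7] gap 13.2
```

View pics/t1.png

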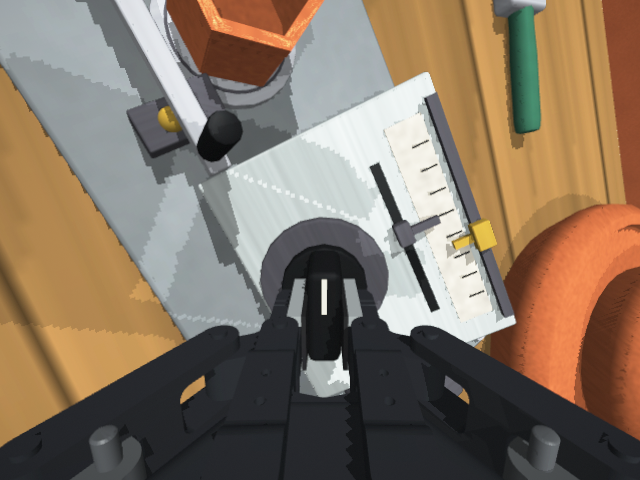

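View pics/t1s.png

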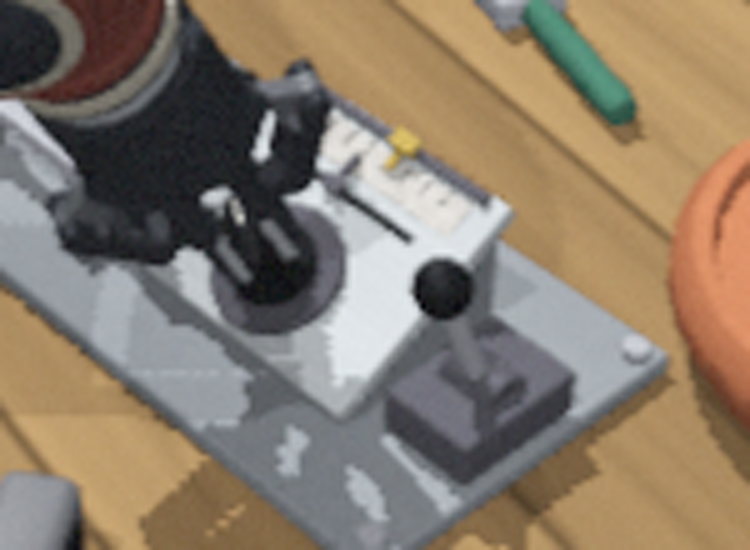

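The grip works: the knob turns and the pointer tip has moved to (438,219), with the index tip at (454,243). I turn further and measure finely.

```bash
cat > q.py <<'E'
from h import *
import pickle
g3=np.load("g3.npy")
for k in range(5):
    q=list(telemetry.state()["joints"]);q[5]+=.22;r.move_j(q)
s=telemetry.state();print(np.round(s["ft_force"],1),np.round(s["moment"],2),round(s["joints"][5],3))
c=cap("wrist");pickle.dump(c,open("t2.pkl","wb"));cv2.imwrite("pics/t2.png",c["frame"])
for q in ["pointer_tip","index_tip"]: print(q,[(np.round(x["uv"],1).tolist(),round(x["score"],2)) for x in vision.tip_of(q,"wrist")])
T()
E
python3 q.py
```

```text
[-4.2 -1.4  1.5] [-0.18  0.83 -0.06] 0.703
pointer_tip [([348.6, 154.5], 0.95)]
index_tip [([354.4, 149.3], 0.97)]
t 29.0 pos [541.5 -72.6  59.6] F [-5.3 -0.   1. ] gap 13.1
```

View pics/t2.png

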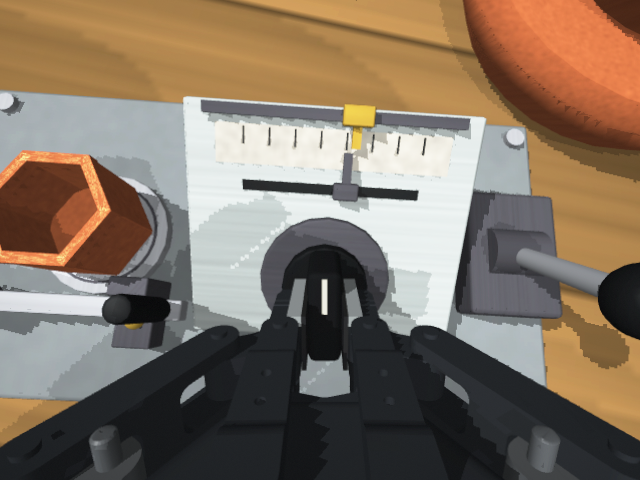

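```bash
cat > z.py <<'E'
from h import *
import sys,pickle
c=pickle.load(open(sys.argv[1],"rb"));x,y=int(sys.argv[2]),int(sys.argv[3])
f=c["frame"][y:y+80,x:x+100];cv2.imwrite(sys.argv[4],cv2.resize(f,None,fx=7,fy=7,interpolation=cv2.INTER_CUBIC))
E
python3 z.py t2.pkl 300 110 pics/t2z.png
```

```text
(no output)
```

View pics/t2z.png

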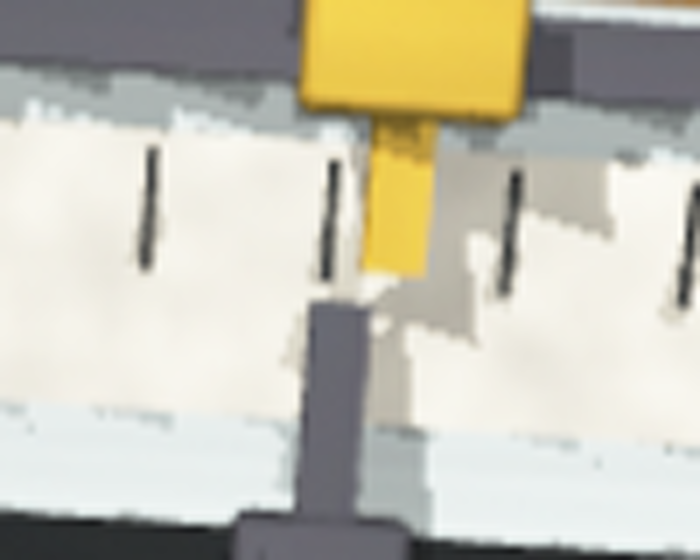

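The pointer tip (zoom 338,302) and tab tip (396,272) are about 56 zoom px apart. The needles are 4 mm ≈ 60 px wide, so about 3.75 mm or 0.31 rad remains.

```bash
cat > s.py <<'E'
from h import *
import pickle,sys
d=float(sys.argv[1])
q=list(telemetry.state()["joints"]);q[5]+=d;r.move_j(q);r.pause(.2)
s=telemetry.state();print(round(s["joints"][5],3));T()
c=cap("wrist");pickle.dump(c,open("t3.pkl","wb"))
for k in ["pointer_tip","index_tip"]: print(k,[(np.round(x["uv"],1).tolist(),round(x["score"],2)) for x in vision.tip_of(k,"wrist")])
cv2.imwrite("pics/t3.png",c["frame"])
E
python3 s.py 0.30; python3 z.py t3.pkl 270 100 pics/t3z.png
```

```text
1.002
t 29.6 pos [541.5 -72.3  59.6] F [-5.3 -0.2  1.5] gap 13.6
pointer_tip [([312.5, 152.5], 0.81)]
index_tip [([310.9, 145.8], 0.68), ([121.5, 291.0], 0.32)]
```

View pics/t3z.png

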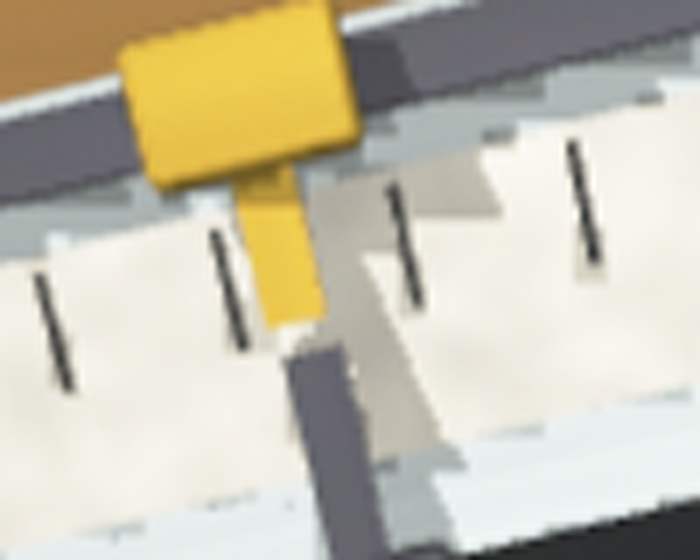

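The tips are nearly in line. The pointer seems about 0.3–0.6 mm past by the edges, and the view is close to parallax-free here. I release and measure again with the knob free.

```bash
cat > u.py <<'E'
from h import *
import pickle
r.command_gripper(26);T("open");r.pause(.1)
c=cap("wrist");pickle.dump(c,open("t4.pkl","wb"))
for k in ["pointer_tip","index_tip"]: print(k,[(np.round(x["uv"],1).tolist(),round(x["score"],2)) for x in vision.tip_of(k,"wrist")])
x=telemetry.state();print(x["joints"][5])
# rectified top view of the face around tips: 20 px/mm, x right = -y jig, y down = down slope
g3=np.load("g3.npy");u=np.array([np.cos(.5),0,np.sin(.5)])
ctr=np.array([35,-55.5,0]);F=g3-37*N
ctr=F+((ctr-F)[0]/np.cos(.5))*u+np.array([0,-55.5-F[1],0])+4*N
S=20;W,H=640,560
src=[];dst=[]
for a,b in [(-12,-12),(12,-12),(12,12),(-12,12)]:
    P=ctr+a*np.array([0,-1,0])-b*u;src.append(proj(c,[J(P)])[0]);dst.append([W/2+a*S,H/2+b*S])
M=cv2.getPerspectiveTransform(np.float32(src),np.float32(dst))
cv2.imwrite("pics/rect4.png",cv2.warpPerspective(c["frame"],M,(W,H),flags=cv2.INTER_CUBIC))
cc=np.linalg.inv(cam(c)[2]);d=(R.from_euler("z",JP[2]).as_matrix()@N);q=cc[:3,:3]@(-d);K=cam(c)[0];print("VP",K[0,0]*q[0]/q[2]+K[0,2],K[1,1]*q[1]/q[2]+K[1,2],src)
E
python3 u.py
```

```text
open t 30.1 pos [542.3 -72.9  60.4] F [ 0.5 -0.2  0.2] gap 26.0
pointer_tip [([310.1, 152.2], 0.68)]
index_tip [([307.7, 146.9], 0.94)]
1.0063754139991046
VP 323.52490874090387 139.20834372838 [array([281.1612798 , 131.83287441]), array([332.68939896, 118.78150372]), array([344.27289256, 171.53253046]), array([294.76722045, 183.53976805])]
```

View pics/rect4.png

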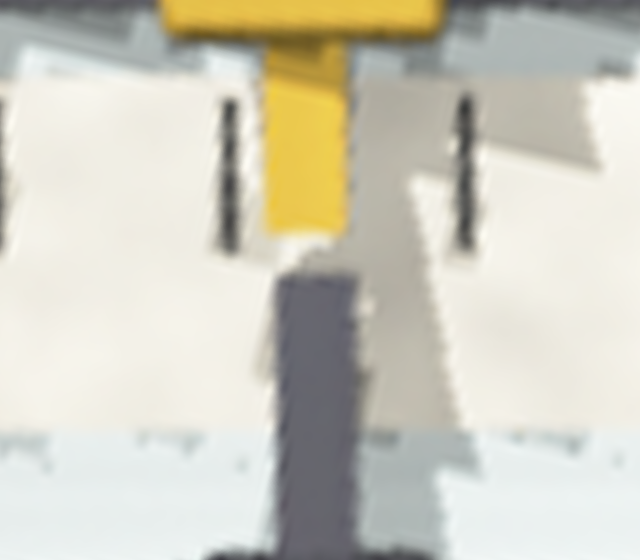

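Rectified, the index needle spans x=265–347 and the pointer 277–357. The pointer is about 0.5 mm too far right (0.04 rad), so I re-grip and back it off.

```bash
cat > v.py <<'E'
from h import *
r.command_gripper(5,30)
q=list(telemetry.state()["joints"]);q[5]=1.006-.05;r.move_j(q);r.pause(.2);print(telemetry.state()["joints"][5])
E
python3 v.py; sed -i 's/rect4/rect5/;s/t4.pkl/t5.pkl/' u.py; python3 u.py
```

```text
0.9565985567960692
open t 31.3 pos [541.6 -72.5  59.7] F [ 0.1  0.2 -0.6] gap 26.1
pointer_tip []
index_tip [([316.3, 145.5], 0.89)]
0.9560664487329553
VP 323.902847556404 138.728648345958 [array([289.92632744, 128.36342473]), array([342.2660913 , 117.97500216]), array([350.96603252, 171.39477342]), array([300.76292732, 180.9320114 ])]
```

View pics/rect5.png

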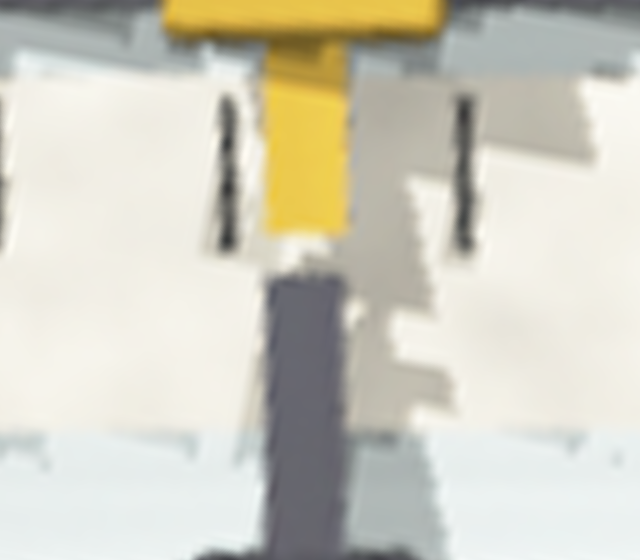

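Now aligned: both needles are centred at about x=306. I back off along the axis and push the lock lever.

```bash
cat > w.py <<'E'
from h import *
g=np.load("g4.npy")
r.move_straight(J(g+70*N),vel=150);T("off")
o=rot(JP[2]-np.pi/2)
r.command_gripper(0)
r.goto(J([-100,-150,170]),o);T()
hit=r.move_straight(J([-100,-150,92]),vel=120,max_force=8);T("down",hit)
for x in [-70,-50,-30,-10,5,15,22,28]:
    hit=r.move_straight(J([x,-150,92]),vel=60,max_force=14)
    s=telemetry.state();print(x,hit,inv(np.array(s["tool_pos"])).round(1),np.round(s["ft_force"],1))
    if hit: break
cv2.imwrite("pics/lk.png",cap("side")["frame"])
E
python3 w.py
```

```text
off t 32.2 pos [503.1 -78.1 133.8] F [-0.4  0.8 -1.2] gap 26.0
t 33.1 pos [ 492.9 -187.   169.9] F [-0.8 -0.3 -0.2] gap -0.0
down False t 33.9 pos [ 492.5 -186.6   92.6] F [ 0.8 -0.5  0.2] gap 0.1
-70 False [ -70.  -149.9   91.8] [-0.   0.3 -0.2]
-50 False [ -49.7 -150.    91.9] [ 0.2  1.  -0.8]
-30 False [ -29.6 -149.9   91.9] [ 0.6  0.2 -1.1]
-10 False [  -9.6 -150.    92. ] [-0.1 -0.6  0.5]
5 False [   5.5 -150.    92.1] [0.3 0.2 0.9]
15 False [  14.1 -149.9   91.6] [-4.6 -0.2  2.2]
22 True [  13.8 -149.9   90.9] [-4.  -1.2  2.2]
```

View pics/lk.png

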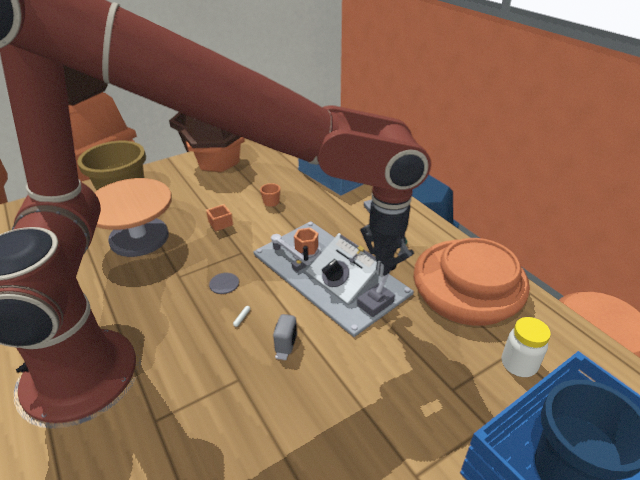

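The force rose at x=14, where the stop should be. I retreat and check everything.

```bash
cat > x.py <<'E'
from h import *
import pickle
r.move_straight(J([-40,-150,92]),vel=150);r.move_straight(J([-40,-150,190]),vel=200)
r.command_gripper(40);r.goto(J([-20,-125,225]),rot(JP[2]));T()
o=[]
c=cap("wrist");cv2.imwrite("pics/f0.png",c["frame"]);pickle.dump(c,open("t6.pkl","wb"))
t=vision.tip_of("lock_tip","wrist");print(t)
r.goto(J([0,-20,225]),rot(JP[2]));c=cap("wrist");cv2.imwrite("pics/f1.png",c["frame"]);t2=vision.tip_of("lock_tip","wrist");print(t2)
p=vision.tip_of("keeper_peg","wrist");H=J([-42,150,36])
if p:
    P=atz(c,p[0]["uv"],84);print("peg jig",inv(P).round(1))
m=vision.masks_of("hexpot","wrist");pickle.dump((c,m),open("hex2.pkl","wb"))
d=cap("side");cv2.imwrite("pics/f_side.png",cv2.resize(d["frame"][180:340,190:430],None,fx=3.3,fy=3.3,interpolation=cv2.INTER_CUBIC))
for n in ["side","scene"]:
    cc=cap(n);t=vision.tip_of("lock_tip",n);print(n,[(x["uv"],x["score"],inv(atz(cc,x["uv"],104)).round(1)) for x in t[:2]])
    for k in ["squarepot","roundpot"]: print(k,[atz(cc,x["uv"],0).round() for x in vision.tip_of(k,n)[:1]])
E
python3 x.py
```

```text
t 40.0 pos [ 567.1 -149.1  224.9] F [-0.1  0.1  0.2] gap 40.3
[{'uv': [394.1, 260.9], 'score': 0.56}]
[{'uv': [362.7, 370.6], 'score': 0.89}]
peg jig [-44.7  34.6  84. ]
side [([389.8, 263.6], 0.73, array([  37.2, -149.9,  104. ]))]
squarepot [array([430., 316.,   0.])]
roundpot [array([592., 318.,   0.])]
scene [([250.7, 270.1], 0.54, array([  33.9, -151.7,  104. ]))]
squarepot [array([430., 288.,   0.])]
roundpot [array([588., 318.,   0.])]
```

View pics/f0.png

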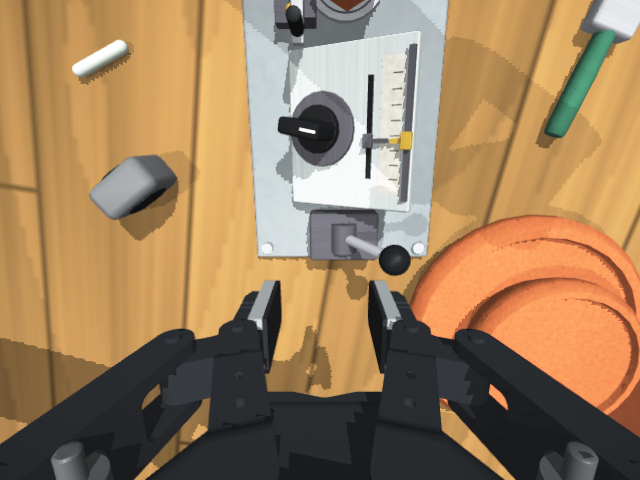

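View pics/f_side.png

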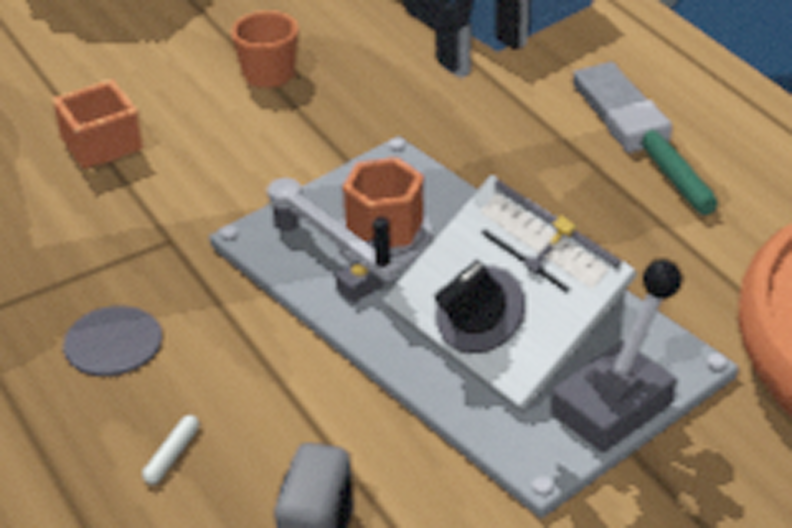

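View pics/f1.png

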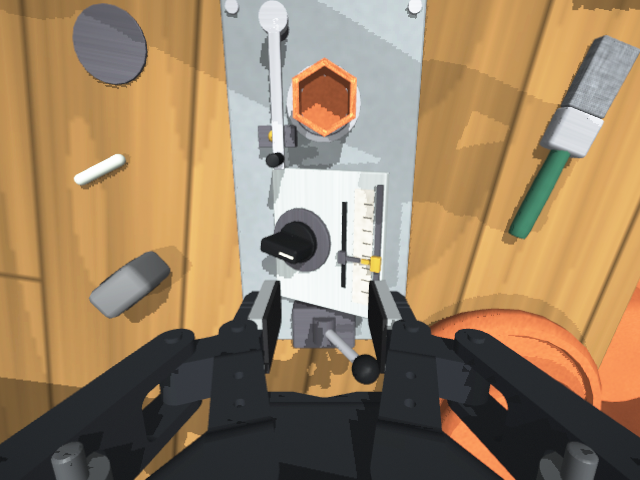

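```bash
cat > y.py <<'E'
from h import *
import pickle
c,m=pickle.load(open("hex2.pkl","rb"))
print("pad ring l/r at z20",inv(atz(c,[288,98],20)).round(1),inv(atz(c,[360,98],20)).round(1))
print("rim top/bot z68",inv(atz(c,[324.5,58],68)).round(1),inv(atz(c,[324.5,136],68)).round(1), "left/right flats",inv(atz(c,[292,90],68)).round(1),inv(atz(c,[355.5,90],68)).round(1))
print("hinge top",inv(atz(c,[273,16],48)).round(1))
for y in (60,100,130): print("bar",y,inv(atz(c,[(270+283)/2,y],46)).round(1))
print("plate corners",inv(atz(c,[243,336],12)).round(1),inv(atz(c,[221,0],12)).round(1))
f=c["frame"][0:180,215:395];cv2.imwrite("pics/f1z.png",cv2.resize(f,(600,600),interpolation=cv2.INTER_CUBIC))
E
python3 y.py
```

```text
pad ring l/r at z20 [-34.3  90.1  20. ] [34.9 90.2 20. ]
rim top/bot z68 [  0.7 114.5  68. ] [ 0.8 54.6 68. ] left/right flats [-26.   90.8  68. ] [26.3 90.9 68. ]
hinge top [-42.1 150.1  48. ]
bar 60 [-40.7 117.6  46. ]
bar 100 [-42.   85.5  46. ]
bar 130 [-42.9  60.1  46. ]
plate corners [ -96.7 -174.7   12. ] [-93.8 173.9  12. ]
```

View pics/f1z.png

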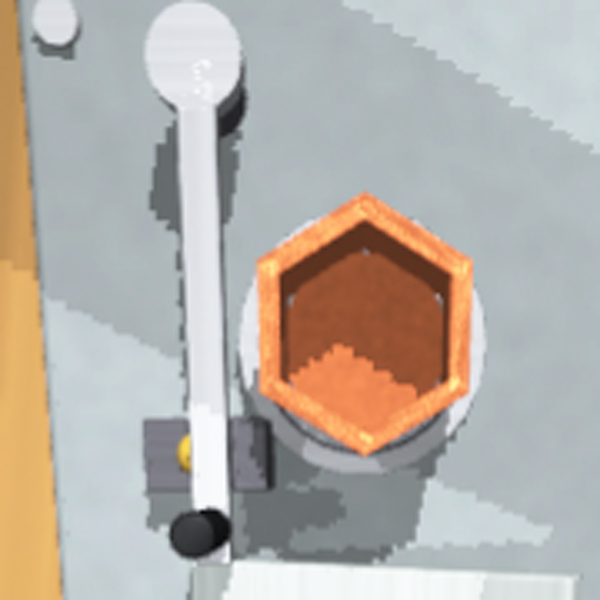

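The bar lies parallel to the jig at x of about -42, against its stop. The pot is centred at about (0.5, 84.6) against (0, 85). Everything checks out, so I hand in.

```bash
python3 -c "
from h import *
T();r.close_job();T()"
```

```text
t 41.2 pos [570.  -42.4 225. ] F [0.1 0.1 0.1] gap 40.0
the job is handed in; nothing more can be done
the job is handed in; nothing more can be done
```

I set up the jig in the order asked and handed the job in at 41.2 s with the robot clear of everything; no verdict is reported.

- **Pot:** It stands upright on the pad. My last fit puts its centre about 1 mm or less from the pad's centre.
- **Keeper:** It is pressed home past the ball against its stop, where the force climbed to about 43 N at the wrist with no further movement. The last pictures show the bar parallel to the jig, 42 mm in front of the pad centre. One network reading put the peg about 2.5 mm out; I put that down to camera calibration.
- **Pointer:** The first setting overshot by about 0.5 mm, so I gripped the knob again and turned it back. After letting go, pointer and tab were in line to within about 0.1 mm in the straightened picture. I did not measure it again after pushing the lever, but the final pictures look unchanged.
- **Lock lever:** It is pushed over until it stopped. The ball is at x of about 34 to 37 mm in the last pictures, against 38 mm expected. The tool had already stopped moving when I pushed with 14 N more.
- **Other pots:** I did not touch the square or round pot or the index tab. The network readings for the square pot disagreed by up to 28 mm between cameras, but in the pictures it stands where it was.

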